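# Set up the hollowing-camera monitor

## Robot

A 6-joint arm with a two-finger parallel gripper is mounted at the origin on a cart in front of the work surface, level with it; the furniture and walls round the work are solid. World frame = base frame: x ahead of the robot, y to its left, z up, the work surface at z = 0. Lengths are in m, angles in rad, forces in N, time in s.
With the tool pointing down it reaches from about 0.3 to 0.95 m from the base axis. Payload 3.1 kg.
Tool frame: the origin (TCP) lies at the very end of the fingers, on their centre line; the grasp point (between the pads) lies 19 mm behind it; z points along the fingers, y is the line along which they close (so a half turn about z gives the same grasp; the last joint's range is limited). The gripper opens to 85 mm and grips with 20 to 120 N. Pads are 22 mm wide; open, the fingers measure 114 mm over their backs; the gripper's body (76 mm by 85 mm) begins 54 mm behind the grasp point. The pads swing forward as they close: fully open they stand 13 mm farther back than shut.
Start: joints at [1.246, 0.308, 1.634, -0, 1.2, -0.07], TCP at [0.158, 0.605, 0.231] pointing down, gripper open.
Joint ranges: [-3.06, 3.06], [-0.79, 1.96], [0.05, 2.63], [-1.19, 4.34], [0.05, 2.64], [-2.94, 2.94]. Speed limits (rad/s): [2.79, 2.79, 3.14, 3.14, 3.14, 3.14].

## Interface

Orientations are given as a 3x3 rotation matrix whose columns are the frame's x, y, z axes.
In Python, from cell import r, vision, workorder, models gives the robot as it stands.
- The arm moves only by the tool servo_tool, never from a script. Its arguments are lists of equal length, an entry for each row: "fingers": the opening, from 0 (shut) to 1 (fully open); "delta_pos": the shift along the world's x, y, z in cm, a list of three; "roll": the turn about the world's z in rad. A call has exactly 5 rows; each row shifts and turns the commanded pose from where the row before left it; what a row does not reach is not made up. A row lasts 1/10 s, in which the tool goes at most 50 mm and 8.59 degrees, less where a joint would pass 70% of its speed; a pose out of reach is approached as far as the arm can. A call is refused whole if a number of a shift passes 5 or a number of a turn 0.15, either way. A call with a gripper value outside its range is refused whole. The fingers move at their own pace and stop on an object; "grip_force" is the grip in N (left out, the last holds). Time passes only in rows, so rows that do not move let the fingers close, or fill a call up. It gives the time, the measured TCP pose, the force, the opening and the grip force at its end, in the units of the state.
- r.get_state(): the state, without advancing time (a new reading comes with each control period).
- vision.read_camera(name): name is "scene" or "top" or "wrist"; returns the picture (420x560x3 uint8, red, green, blue); there is no depth.
- vision.get_calibration(name): a dict with "intrinsics" (3x3 intrinsics, pixels), "eye" and "orientation" of the camera in the world. Camera axes: x right, y down, z forward; pixel columns grow to the right and rows downward; lengths in m; the calibration is good to about 2 mm. A picture is of the moment at which its call begins: read the wrist's pose just before it. get_calibration takes no time and is no camera call; for the wrist camera it gives the pose at the moment of the call.
- workorder.close_job(): hands the job in; it is judged then, once.
Trained networks look in the newest picture that a camera, given by its name, has taken for a name from the list of things; names that differ only in an ending like _2 or _b are one class to them, and where a whole thing is asked for, a point or a joint stands for the part that bears it (a point fixed in the world has none). Each returns a list of dicts, best first, with "confidence" (0 to 1); they miss things now and then, are a little off and sometimes report something else, mostly with a low value. They report only what shows in the picture. A call takes as long as a camera call. They do not tell look-alikes from the thing itself.
- models.cut_out(camera, label): "mask" (420x560 bool, what is visible of it).
- models.landmark_of(camera, label): "centre" ([x, y, z] in m, in world coordinates, good to about 4 mm: a listed point, or the origin of a listed thing).
The state is a dict: "time_s": time; "qpos": joint angles; "dq": joint speeds; "joint_torque": joint torques, N m; "tcp_pos": TCP position; "orientation": TCP orientation; "ft_force": force on the tool from outside, world axes, zero at the start; "wrist_torque": the same for the moment, N m; "grip_width": finger opening in m; "gripper_force": force on a finger pad.
Only numpy, scipy, OpenCV 4.12 (cv2) and the standard library are available. Lean on these libraries where they do the work, as an engineer would, in place of code of your own. Each camera call takes 0.05 s, during which the arm holds its last target. There are 200 camera calls.

## Task

Get the camera monitor of the hollowing rig ready: take whatever has been left standing on its closed lid and stand it upright on the timber plank with the other two things, then raise the stiff-hinged lid by its grab bar until the screen leans back about 20 degrees past upright (110 degrees open), and with the screen left standing there press the round power button on the deck all the way down and let it go. Keep the things upright and leave everything else on the bench where it is.

Things in the scene. Friction and masses are not known exactly. Their poses are not given: they have to be found in the camera images.
- monitor: camera monitor like a thick little laptop, grey, black rubber corners, fixed; base and shut lid 125 (its x) x 190 (y) x 38 mm high, left or right of the middle with the plank on the other side. Origin: centre of the underside; x points from the grab bar (front, to the robot) to the hinge, y left, z up. Base alone 18 mm high; its top is the deck.
- screen_lid (a joint): opening angle of the lid, rad: 0 shut flat, 1.57 upright, 1.92 leaning back 20 degrees past upright, stop at 2.40. The hinge is stiff (about 5 N at the bar) and stays where it is left. The lid is 125 x 190 mm and 13 mm thick plus a 7 mm hood frame round the screen on its inner side.
- lid_hinge (a point): point on the hinge axis, mid-width, at monitor x = +68.5 mm, z = 22 mm; the axis is the monitor's y axis direction. Fixed on the base.
- grab_bar (a point): middle of the steel grab bar on the lid's front edge, on the bar's axis: round, 10 mm thick, 112 mm long along the monitor's y, 36 mm off the lid's edge (31 mm clear gap), carried by a stub at each end. Moves with the lid; lid shut: 167 mm in front of the hinge axis, 27 mm above the bench, axes as the monitor's.
- button_top (a point): centre of the top of the round aluminium power button, 25 mm diameter, on the deck at monitor x = -26, y = -55 mm, top 22.5 mm above the bench when not pressed; under the lid until that is raised. The only button that moves.
- power_button (a joint): travel of the power button, m: 0 up, 0.004 fully down (5 N); springs back.
- plank: short thick piece of light timber lying flat, fixed: 110 (its x) x 240 (its y) x 38 mm high. Origin: centre of the underside; two of the three small things stand on it, one end is free.
- turned_cup: small turned wooden cup, open at the top, 48 mm diameter, 58 mm high, origin at the centre of its underside, z up. Stands on the plank or on the monitor's lid.
- wood_blank: solid wooden cylinder standing on end, 40 mm diameter, 62 mm high, origin at the centre of its underside, z up. Stands on the plank or on the monitor's lid.
- glue_bottle: slim white glue bottle with a pointed red cap, 34 mm diameter, 95 mm high (the straight body reaches up to about 60 mm), origin at the centre of its underside, z up. Stands on the plank or on the monitor's lid; a second, fixed one far back on the right is no part of the job.
- chuck_key: T-shaped chuck key, green handle, 60 x 95 x 15 mm, lying loose; leave alone.
- scissors: scissors, 77 x 208 x 9 mm, lying loose; leave alone.
- spring_clamp: black spring clamp, 67 x 147 x 24 mm, lying loose; leave alone.
- pen_blank: square wooden stick, 19 x 130 x 19 mm, lying loose; leave alone.
Mind the look-alikes: they are no part of the job. Leave any red look-alike of the turned_cup alone.

How it is judged:
On the way, in this order (a step that is already met when the one before it is completed fails the run):
1. the thing from the lid stands upright on the plank with the other two, let go (z of turned_cup in the frame of plank between 0.033 and 0.043 m and x of turned_cup in the frame of plank between -0.055 and 0.055 m and y of turned_cup in the frame of plank between -0.12 and 0.12 m and angle between each of turned_cup, wood_blank, glue_bottle's own z axis and vertical below 0.12 rad and linear speed of each of turned_cup, wood_blank, glue_bottle below 0.02 m/s and z of wood_blank in the frame of plank between 0.033 and 0.043 m and x of wood_blank in the frame of plank between -0.055 and 0.055 m and y of wood_blank in the frame of plank between -0.12 and 0.12 m and z of glue_bottle in the frame of plank between 0.033 and 0.043 m and x of glue_bottle in the frame of plank between -0.055 and 0.055 m and y of glue_bottle in the frame of plank between -0.12 and 0.12 m and contact force between each of turned_cup, wood_blank, glue_bottle and the fingers below 0.1 N), for 0.2 s.
2. the lid stands 102 to 118 degrees open, let go and still (value of joint screen_lid between 1.78 and 2.06 rad and velocity of joint screen_lid between -0.03 and 0.03 rad/s and contact force between screen_lid and the fingers below 0.1 N), for 0.2 s.
3. the power button is pressed down, the lid still standing (value of joint screen_lid between 1.78 and 2.06 rad and value of joint power_button above 0.0028 m), for 0.05 s.
At the end, for the whole second after the job is handed in: All three small things stand upright (within 7 degrees) and at rest on the plank, the lid stands 102 to 118 degrees open (1.78 to 2.06 rad), and the power button, pressed at least 2.8 mm down after the lid was set, has sprung back (z of turned_cup in the frame of plank between 0.033 and 0.043 m and x of turned_cup in the frame of plank between -0.055 and 0.055 m and y of turned_cup in the frame of plank between -0.12 and 0.12 m and angle between each of turned_cup, wood_blank, glue_bottle's own z axis and vertical below 0.12 rad and linear speed of each of turned_cup, wood_blank, glue_bottle below 0.02 m/s and z of wood_blank in the frame of plank between 0.033 and 0.043 m and x of wood_blank in the frame of plank between -0.055 and 0.055 m and y of wood_blank in the frame of plank between -0.12 and 0.12 m and z of glue_bottle in the frame of plank between 0.033 and 0.043 m and x of glue_bottle in the frame of plank between -0.055 and 0.055 m and y of glue_bottle in the frame of plank between -0.12 and 0.12 m and value of joint screen_lid between 1.78 and 2.06 rad and value of joint power_button below 0.001 m); the robot touches nothing.
It fails at once if one of the three small things is tipped over (more than 40 degrees) (angle between any of turned_cup, wood_blank, glue_bottle's own z axis and vertical above 0.7 rad).
It fails at once if something else on the bench is shifted by more than 30 mm (distance of any of chuck_key, scissors, spring_clamp, pen_blank from where it was at the start of the episode above 0.03 m).
It also fails if it takes over 72 s, if anything falls off the work surface, if the arm or the gripper's body presses on something with over 40 N, if the wrist force passes 120 N, or if a joint passes its speed limit or range.

## Working session

There is one attempt and no reset: what is moved stays moved. The work goes in short steps, Python scripts to look and compute and a tool call to move; the robot and the scene stay as the last step left them, time stands still between calls to the robot, and variables do not carry over. Pictures are saved under pics/ and viewed, at most 10 in all, crops included, and the job is handed in when it is done.

Besides the shell and the picture viewer there is one more tool, called after "Call:" as name(argument=value, ...), one argument or row to a line, values as JSON. servo_tool: Moves the arm, as the interface text tells. Its arguments: {"type":"object","properties":{"fingers":{"type":"array","items":{"type":"number"}},"delta_pos":{"type":"array","items":{"type":"array","items":{"type":"number"}}},"roll":{"type":"array","items":{"type":"number"}},"grip_force":{"type":"number"}},"required":["fingers","delta_pos","roll"]}

```bash
mkdir -p pics; ls
cat > h.py <<'E'
import numpy as np, cv2
from cell import r, vision, workorder, models
def snap(cam,name=None):
    im=vision.read_camera(cam)
    if name: cv2.imwrite(f'pics/{name}.png',cv2.cvtColor(im,cv2.COLOR_RGB2BGR))
    return im
def proj(cam,p):
    c=vision.get_calibration(cam);K=np.array(c['intrinsics']);R=np.array(c['orientation']);e=np.array(c['eye'])
    q=K@(R.T@(np.array(p)-e));return q[:2]/q[2]
def ray(cam,uv):
    c=vision.get_calibration(cam);K=np.array(c['intrinsics']);R=np.array(c['orientation']);e=np.array(c['eye'])
    d=R@np.linalg.solve(K,[uv[0],uv[1],1.]);return e,d/np.linalg.norm(d)
def atz(cam,uv,z):
    e,d=ray(cam,uv);return e+d*(z-e[2])/d[2]
def tri(rs):
    A=sum(np.eye(3)-np.outer(d,d) for e,d in rs);b=sum((np.eye(3)-np.outer(d,d))@e for e,d in rs)
    return np.linalg.solve(A,b)
E
cat > a.py <<'E'
from h import *
np.set_printoptions(precision=4,suppress=True)
a=snap('scene');b=snap('top')
cv2.imwrite('pics/top0.png',cv2.cvtColor(b,cv2.COLOR_RGB2BGR));cv2.imwrite('pics/scene0.png',cv2.cvtColor(a,cv2.COLOR_RGB2BGR))
for l in ['monitor','lid_hinge','grab_bar','plank','turned_cup','wood_blank','glue_bottle','scissors','chuck_key','spring_clamp','pen_blank']:
    for c in ['scene','top']:
        for m in models.landmark_of(c,l)[:3]: print(l,c,round(m['confidence'],2),np.array(m['centre']),proj(c,m['centre']).round())
s=r.get_state();print(s['time_s'],s['tcp_pos'],np.array(s['orientation']),s['grip_width'])
E
python3 a.py
```

```text
pics
monitor scene 0.89 [0.5335 0.1743 0.0005] [255. 258.]
monitor top 0.85 [0.5312 0.1747 0.0024] [221. 236.]
lid_hinge scene 0.87 [0.5964 0.1856 0.0236] [238. 249.]
lid_hinge scene 0.69 [ 0.4264 -0.0053  0.0001] [305. 239.]
lid_hinge scene 0.28 [0.5321 0.1722 0.0007] [256. 258.]
lid_hinge top 0.76 [0.5987 0.1863 0.0237] [214. 214.]
lid_hinge top 0.6 [0.4317 0.1578 0.0266] [229. 263.]
grab_bar top 0.85 [0.4328 0.1557 0.0287] [230. 262.]
plank scene 0.73 [ 0.5282 -0.1972 -0.0017] [306. 202.]
plank top 0.74 [ 0.5235 -0.2045 -0.004 ] [337. 222.]
plank top 0.53 [ 0.4281 -0.0054 -0.0004] [281. 259.]
plank top 0.33 [0.7338 0.2101 0.0003] [204. 180.]
turned_cup scene 0.68 [ 0.4988  0.3505 -0.0001] [235. 295.]
turned_cup scene 0.54 [0.3777 0.2768 0.0013] [278. 295.]
turned_cup scene 0.5 [0.5203 0.2222 0.0367] [250. 261.]
turned_cup top 0.62 [0.5016 0.3443 0.    ] [169. 252.]
turned_cup top 0.51 [0.5162 0.2192 0.0397] [206. 239.]
turned_cup top 0.51 [ 0.3744  0.2819 -0.0014] [192. 288.]
wood_blank scene 0.56 [ 0.5366 -0.198   0.0434] [304. 192.]
wood_blank top 0.5 [ 0.5358 -0.201   0.0405] [337. 214.]
glue_bottle scene 0.44 [ 0.5131 -0.2806  0.0374] [319. 185.]
glue_bottle scene 0.38 [0.5186 0.2203 0.0399] [251. 260.]
glue_bottle top 0.61 [0.3825 0.4577 0.0019] [135. 294.]
glue_bottle top 0.59 [ 0.5093 -0.2784  0.0344] [362. 219.]
scissors scene 0.44 [ 0.4359 -0.4719  0.002 ] [354. 174.]
scissors top 0.71 [ 0.4377 -0.471  -0.003 ] [423. 236.]
chuck_key scene 0.63 [ 0.4254 -0.0017  0.0003] [305. 239.]
chuck_key top 0.53 [ 0.4276 -0.005   0.001 ] [281. 259.]
spring_clamp top 0.94 [ 0.3778  0.456  -0.001 ] [136. 295.]
spring_clamp top 0.19 [ 0.5373 -0.2032  0.0411] [337. 214.]
pen_blank scene 0.61 [0.7314 0.2068 0.0015] [205. 243.]
pen_blank top 0.7 [0.7339 0.2107 0.0007] [204. 180.]
1.2 [0.1575 0.6048 0.2313] [[-0.9677  0.2521 -0.    ]
 [ 0.2521  0.9677 -0.    ]
 [ 0.     -0.0001 -1.    ]] 0.08516581815528806
```

View pics/scene0.png

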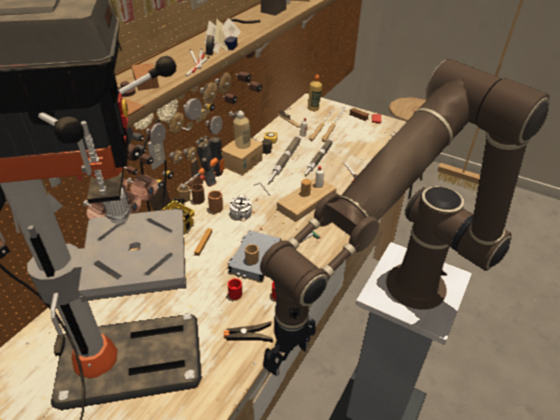

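```bash
python3 -c "
import cv2
a=cv2.imread('pics/top0.png')[160:330,120:400];cv2.imwrite('pics/topc.png',cv2.resize(a,(800,486),interpolation=cv2.INTER_CUBIC))"
```

```text
(no output)
```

View pics/topc.png

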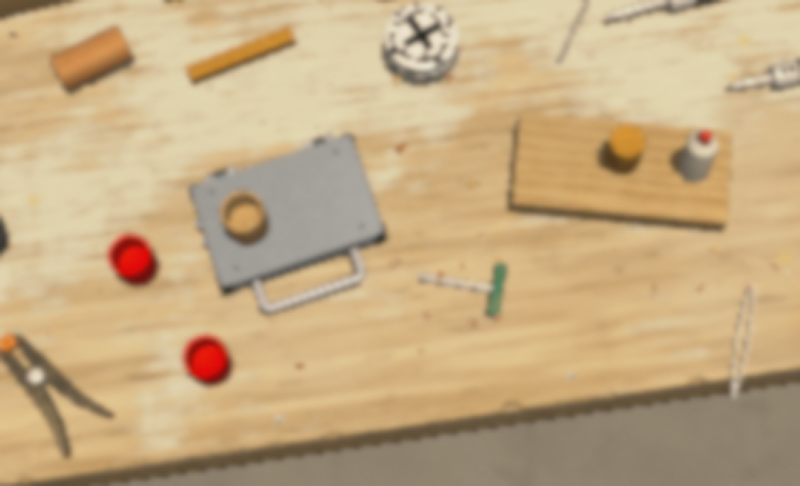

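The cup on the lid is the wooden one at top-crop (245,215), about (0.518, 0.220). The red cups at (132,260) and (207,360) are look-alikes. The blank at (625,145) and the bottle at (697,155) stand on the plank, and its left end is free.

Call:
servo_tool(
  fingers=[1,1,1,1,1],
  delta_pos=[
    [2.5,-3.8,1.5],
    [2.5,-3.8,1.5],
    [2.5,-3.8,1.5],
    [2.5,-3.8,1.5],
    [2.5,-3.8,1.5],
  ],
  roll=[-0.11,-0.11,-0.11,-0.11,-0.11],
)

```text
time_s: 1.7
tcp_pos: [0.2832, 0.4133, 0.307]
orientation: [[-0.69, 0.723, 0.001], [0.723, 0.69, 0.0], [-0.0, 0.001, -1.0]]
ft_force: [0.7, -0.2, 0.5]
grip_width: 0.0854
gripper_force: 0.0
```

Call:
servo_tool(
  fingers=[1,1,1,1,1],
  delta_pos=[
    [2.5,-3.8,0],
    [2.5,-3.8,0],
    [2.5,-3.8,0],
    [2.5,-3.8,0],
    [0,0,0],
  ],
  roll=[-0.11,-0.11,-0.11,-0.11,-0.11],
)

```text
time_s: 2.2
tcp_pos: [0.3852, 0.2586, 0.3066]
orientation: [[-0.203, 0.979, 0.002], [0.979, 0.203, -0.002], [-0.002, 0.002, -1.0]]
ft_force: [-0.6, -0.2, -0.1]
grip_width: 0.086
gripper_force: 0.0
```

Call:
servo_tool(
  fingers=[1,1,1,1,1],
  delta_pos=[
    [0,0,0],
    [0,0,0],
    [0,0,0],
    [0,0,0],
    [0,0,0],
  ],
  roll=[0,0,0,0,0],
)

```text
time_s: 2.7
tcp_pos: [0.3821, 0.2635, 0.3062]
orientation: [[-0.217, 0.976, -0.0], [0.976, 0.217, -0.0], [-0.0, -0.0, -1.0]]
ft_force: [0.9, 0.5, -0.3]
grip_width: 0.0854
gripper_force: 0.0
```

```bash
cat > w.py <<'E'
from h import *
import sys
np.set_printoptions(precision=4,suppress=True)
s=r.get_state();print(s['time_s'],s['tcp_pos'],np.array(s['orientation']),s['grip_width'],s['ft_force'])
c=vision.get_calibration('wrist');print(c)
a=snap('wrist',sys.argv[1])
for l in sys.argv[2:]:
    for m in models.landmark_of('wrist',l)[:3]: print(l,round(m['confidence'],2),np.array(m['centre']),proj('wrist',m['centre']).round())
    for m in models.cut_out('wrist',l)[:3]:
        q=m['mask'];y,x=np.nonzero(q);print('  mask',round(m['confidence'],2),q.sum(),x.mean().round(1),y.mean().round(1),x.min(),x.max(),y.min(),y.max(),cv2.minAreaRect(np.stack([x,y],1).astype(np.float32)))
E
python3 w.py w1 turned_cup monitor grab_bar lid_hinge
```

```text
2.7 [0.3821 0.2635 0.3062] [[-0.2166  0.9763 -0.0001]
 [ 0.9763  0.2166 -0.0001]
 [-0.     -0.0001 -1.    ]] 0.0854276285820942 [ 0.8527  0.4662 -0.3049]
{'intrinsics': array([[313.9482,   0.    , 280.4716],
       [  0.    , 313.9482, 206.2339],
       [  0.    ,   0.    ,   1.    ]]), 'eye': array([0.3663, 0.3359, 0.4481]), 'orientation': array([[ 0.9764,  0.2063,  0.0631],
       [ 0.2158, -0.9347, -0.2823],
       [ 0.0007,  0.2893, -0.9572]])}
turned_cup 0.86 [0.5052 0.3478 0.0069] [382. 125.]
turned_cup 0.69 [ 0.372   0.2776 -0.002 ] [275. 154.]
turned_cup 0.62 [0.5198 0.2174 0.0336] [369. 222.]
  mask 0.84 1221 278.2 159.3 259 297 139 179 ((278.0, 159.0), (39.84469223022461, 37.947322845458984), 71.56504821777344)
  mask 0.77 1550 384.4 125.0 360 408 106 145 ((384.0, 125.5), (39.0, 48.0), 90.0)
  mask 0.56 1626 375.5 231.6 352 399 208 255 ((375.5384216308594, 230.80767822265625), (50.75506591796875, 38.829010009765625), 56.30992889404297)
monitor 0.73 [0.5308 0.1754 0.0017] [362. 241.]
  mask 0.62 9139 357.4 238.9 295 423 178 308 ((358.52642822265625, 243.39244079589844), (125.31639099121094, 131.91885375976562), 2.4895529747009277)
grab_bar 0.66 [0.4349 0.1588 0.0268] [300. 245.]
grab_bar 0.22 [0.5338 0.1694 0.0014] [363. 245.]
  mask 0.69 8820 357.4 240.3 294 423 183 308 ((358.1371154785156, 245.48348999023438), (125.91544342041016, 126.1878890991211), 2.6025619506835938)
  mask 0.41 541 266.5 335.0 243 288 305 356 ((269.0032653808594, 325.7015380859375), (35.37576675415039, 52.90137481689453), 25.641006469726562)
lid_hinge 0.71 [0.5999 0.1884 0.0219] [413. 248.]
  mask 0.97 8993 357.7 239.0 294 423 179 308 ((358.2351379394531, 243.59046936035156), (125.21485137939453, 130.66732788085938), 3.301865577697754)
```

View pics/w1.png

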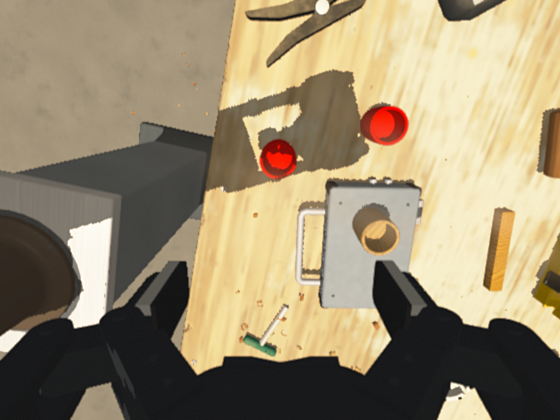

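```bash
cat > m.py <<'E'
from h import *
np.set_printoptions(precision=4,suppress=True)
for l,g in [('turned_cup',[.5188,.2196,.067]),('wood_blank',[.536,-.20,.07]),('glue_bottle',[.511,-.279,.08])]:
    rs=[]
    for c in ['wrist','top','scene']:
        snap(c)
        best=None
        for m in models.cut_out(c,l):
            y,x=np.nonzero(m['mask']);d=np.hypot(*(np.array([x.mean(),y.mean()])-proj(c,g)))
            if d<12 and (best is None or d<best[0]): best=(d,x.mean(),y.mean(),len(x))
        if best: rs.append(ray(c,best[1:3]));print(l,c,np.array(best))
    if len(rs)>1: print(l,tri(rs), 'resid',[np.linalg.norm(np.cross(tri(rs)-e,d)).round(4) for e,d in rs])
print('rim',atz('wrist',(379.5,236),.096))
for m in models.cut_out('top','plank')[:2]:
    c,_=cv2.findContours(m['mask'].astype(np.uint8),0,1);c=max(c,key=cv2.contourArea);R=cv2.boxPoints(cv2.minAreaRect(c));print(m['confidence']);print(np.array([atz('top',p,.038) for p in R]))
E
python3 m.py
```

```text
turned_cup wrist [   2.2246  374.6017  230.4625 1652.    ]
turned_cup top [  1.4942 206.0505 234.7121 198.    ]
turned_cup scene [  0.8713 251.8889 253.7949 234.    ]
turned_cup [0.5196 0.2154 0.0645] resid [np.float64(0.0005), np.float64(0.0013), np.float64(0.0011)]
wood_blank top [  0.3352 337.6522 211.2919 161.    ]
wood_blank scene [  0.8511 305.8827 186.9274 179.    ]
wood_blank [ 0.5338 -0.2008  0.0714] resid [np.float64(0.0011), np.float64(0.0011)]
glue_bottle top [  0.927  363.5779 214.7437 199.    ]
glue_bottle scene [  1.0221 319.4889 177.8296 135.    ]
glue_bottle [ 0.5108 -0.2775  0.0759] resid [np.float64(0.0005), np.float64(0.0005)]
rim [0.5146 0.2202 0.096 ]
0.59
[[ 0.4884 -0.0679  0.038 ]
 [ 0.6075 -0.0968  0.038 ]
 [ 0.5499 -0.3363  0.038 ]
 [ 0.4327 -0.3018  0.038 ]]
```

Call:
servo_tool(
  fingers=[1,1,1,1,1],
  delta_pos=[
    [3.4,-1.1,-2.5],
    [3.4,-1.1,-2.5],
    [3.4,-1.1,-2.5],
    [3.4,-1.2,-2.5],
    [0,0,-4],
  ],
  roll=[0,0,0,0,0],
)

```text
time_s: 4.6
tcp_pos: [0.5252, 0.2172, 0.1679]
orientation: [[-0.212, 0.977, 0.01], [0.977, 0.212, 0.002], [-0.0, 0.01, -1.0]]
ft_force: [-0.4, 0.5, 0.6]
grip_width: 0.0856
gripper_force: 0.0
```

Call:
servo_tool(
  fingers=[1,1,1,1,1],
  delta_pos=[
    [0,0,-1],
    [0,0,0],
    [0,0,0],
    [0,0,0],
    [0,0,0],
  ],
  roll=[0,0,0,0,0],
)

```text
time_s: 5.1
tcp_pos: [0.5196, 0.2186, 0.1586]
orientation: [[-0.215, 0.977, 0.004], [0.977, 0.215, 0.001], [0.0, 0.004, -1.0]]
ft_force: [-0.1, 0.2, 0.4]
grip_width: 0.0854
gripper_force: 0.0
```

```bash
python3 w.py w2 turned_cup
```

```text
5.1 [0.5196 0.2186 0.1586] [[-0.2151  0.9766  0.0038]
 [ 0.9766  0.2151  0.0013]
 [ 0.0004  0.004  -1.    ]] 0.0853930640507177 [-0.115   0.224   0.3851]
{'intrinsics': array([[313.9482,   0.    , 280.4716],
       [  0.    , 313.9482, 206.2339],
       [  0.    ,   0.    ,   1.    ]]), 'eye': array([0.5033, 0.2909, 0.3005]), 'orientation': array([[ 0.9768,  0.2038,  0.0664],
       [ 0.2143, -0.9354, -0.2812],
       [ 0.0049,  0.2889, -0.9574]])}
turned_cup 0.93 [0.5038 0.3441 0.0036] [293.  48.]
turned_cup 0.89 [0.5166 0.2189 0.0355] [277. 199.]
turned_cup 0.84 [ 0.3738  0.2785 -0.0012] [136.  93.]
  mask 0.96 4092 275.4 214.3 242 308 175 251 ((275.0, 213.0), (76.0, 66.0), 90.0)
  mask 0.85 4684 116.1 91.2 74 162 56 123 ((118.0, 89.5), (67.0, 88.0), 90.0)
  mask 0.64 3982 289.0 31.7 256 323 0 70 ((289.5, 35.0), (70.0, 67.0), 90.0)
```

View pics/w2.png

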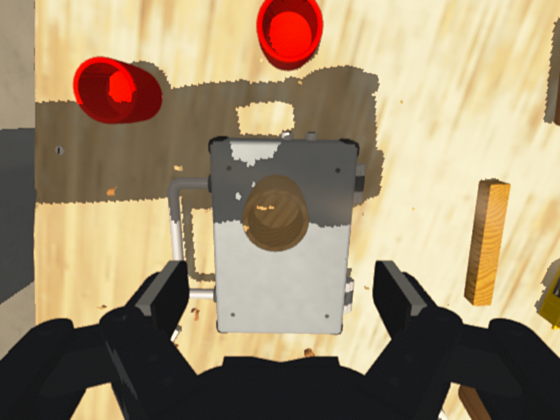

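The wooden cup stands on the lid at pixel (275,214), centred between the fingers. The red ones at (117,90) and (290,30) are clear of them.

Call:
servo_tool(
  fingers=[1,1,1,1,1],
  delta_pos=[
    [-0.1,0,-3],
    [0,0,-3],
    [0,0,-3],
    [0,0,-1],
    [0,0,0],
  ],
  roll=[0,0,0,0,0],
  grip_force=30,
)

```text
time_s: 5.75
tcp_pos: [0.5161, 0.2174, 0.0548]
orientation: [[-0.214, 0.977, -0.004], [0.977, 0.214, -0.001], [-0.0, -0.004, -1.0]]
ft_force: [-0.2, -0.1, -0.2]
grip_width: 0.0851
gripper_force: 0.0
```

Call:
servo_tool(
  fingers=[0.8,0.6,0.5,0.3,0.3],
  delta_pos=[
    [0,0,0],
    [0,0,0],
    [0,0,0],
    [0,0,0],
    [0,0,0],
  ],
  roll=[0,0,0,0,0],
)

```text
time_s: 6.25
tcp_pos: [0.5189, 0.2183, 0.0582]
orientation: [[-0.214, 0.977, 0.003], [0.977, 0.214, 0.001], [0.0, 0.003, -1.0]]
ft_force: [-0.3, -0.2, 6.1]
grip_width: 0.046
gripper_force: 31.2
```

Call:
servo_tool(
  fingers=[0.3,0.3,0.3,0.3,0.3],
  delta_pos=[
    [0,0,0],
    [0,0,0],
    [0,0,0],
    [0,0,0],
    [0,0,0.2],
  ],
  roll=[0,0,0,0,0],
)

```text
time_s: 6.75
tcp_pos: [0.518, 0.218, 0.059]
orientation: [[-0.214, 0.977, 0.001], [0.977, 0.214, 0.0], [0.0, 0.001, -1.0]]
ft_force: [-0.3, -0.7, -1.4]
grip_width: 0.0459
gripper_force: 30.9
```

Call:
servo_tool(
  fingers=[0.3,0.3,0.3,0.3,0.3],
  delta_pos=[
    [0,0,1],
    [0,0,3],
    [0,0,3],
    [0,0,3],
    [0,-1,3],
  ],
  roll=[0,0,0,0,0],
)

```text
time_s: 7.25
tcp_pos: [0.5172, 0.2084, 0.1897]
orientation: [[-0.215, 0.977, 0.0], [0.977, 0.215, 0.001], [0.001, 0.0, -1.0]]
ft_force: [0.2, 0.6, -1.8]
grip_width: 0.046
gripper_force: 31.2
```

Call:
servo_tool(
  fingers=[0.3,0.3,0.3,0.3,0.3],
  delta_pos=[
    [0.2,-2.5,0],
    [0.3,-4,0],
    [0.3,-4,0],
    [0.3,-4,0],
    [0.3,-4,0],
  ],
  roll=[0,0,0,0,0],
)

```text
time_s: 7.75
tcp_pos: [0.5312, 0.0214, 0.1887]
orientation: [[-0.215, 0.977, 0.0], [0.977, 0.215, -0.0], [-0.0, 0.0, -1.0]]
ft_force: [-0.0, -0.7, -1.1]
grip_width: 0.0462
gripper_force: 31.2
```

Call:
servo_tool(
  fingers=[0.3,0.3,0.3,0.3,0.3],
  delta_pos=[
    [0.2,-3,0],
    [0.2,-2,0],
    [0,0,0],
    [0,0,0],
    [0,0,0],
  ],
  roll=[0,0,0,0,0],
)

```text
time_s: 8.25
tcp_pos: [0.5353, -0.0264, 0.1883]
orientation: [[-0.215, 0.977, -0.0], [0.977, 0.215, 0.001], [0.001, -0.0, -1.0]]
ft_force: [0.2, 0.2, -1.5]
grip_width: 0.046
gripper_force: 31.2
```

```bash
python3 w.py w3 turned_cup wood_blank plank
```

```text
8.25 [ 0.5353 -0.0264  0.1883] [[-0.2148  0.9767 -0.0003]
 [ 0.9767  0.2148  0.0006]
 [ 0.0006 -0.0002 -1.    ]] 0.04603857419372025 [ 0.1697  0.2032 -1.464 ]
{'intrinsics': array([[313.9482,   0.    , 280.4716],
       [  0.    , 313.9482, 206.2339],
       [  0.    ,   0.    ,   1.    ]]), 'eye': array([0.5196, 0.046 , 0.3302]), 'orientation': array([[ 0.9768,  0.2048,  0.0624],
       [ 0.2141, -0.9353, -0.2819],
       [ 0.0006,  0.2887, -0.9574]])}
turned_cup 0.89 [ 0.5357 -0.0264  0.165 ] [281. 247.]
  mask 0.96 13291 280.4 285.9 222 339 210 355 ((280.5, 282.5), (145.0, 117.0), 90.0)
wood_blank 0.96 [ 0.5338 -0.2009  0.0379] [245. 340.]
  mask 0.7 461 239.2 348.9 224 262 334 357 ((241.0035858154297, 352.7165832519531), (38.27362060546875, 21.14963150024414), 32.735225677490234)
```

View pics/w3.png

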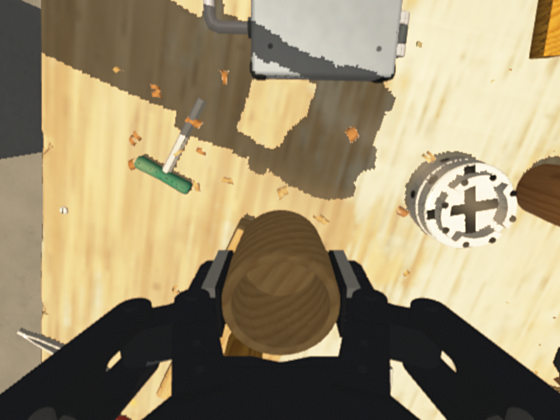

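Call:
servo_tool(
  fingers=[0.3,0.3,0.3,0.3,0.3],
  delta_pos=[
    [0.3,-3,0],
    [0.3,-4,0],
    [0,-3,0],
    [0,0,-2],
    [0,0,-3],
  ],
  roll=[0,0,0,0,0],
)

```text
time_s: 9.1
tcp_pos: [0.5441, -0.129, 0.1402]
orientation: [[-0.213, 0.977, 0.006], [0.977, 0.213, -0.002], [-0.003, 0.006, -1.0]]
ft_force: [1.1, 0.4, -0.6]
grip_width: 0.046
gripper_force: 31.2
```

Call:
servo_tool(
  fingers=[0.3,0.3,0.3,0.3,0.3],
  delta_pos=[
    [0,0,-3],
    [0,0,-2.5],
    [0,0,-1.3],
    [0,0,-0.6],
    [0,0,0],
  ],
  roll=[0,0,0,0,0],
)

```text
time_s: 9.6
tcp_pos: [0.5415, -0.1271, 0.064]
orientation: [[-0.215, 0.977, -0.001], [0.977, 0.215, 0.0], [0.0, -0.001, -1.0]]
ft_force: [-0.4, -0.3, -1.1]
grip_width: 0.0462
gripper_force: 31.2
```

Call:
servo_tool(
  fingers=[0.3,0.3,0.3,0.3,0.3],
  delta_pos=[
    [0,0,-0.1],
    [0,0,-0.1],
    [0,0,-0.1],
    [0,0,-0.1],
    [0,0,0],
  ],
  roll=[0,0,0,0,0],
)

```text
time_s: 10.1
tcp_pos: [0.5416, -0.1272, 0.0605]
orientation: [[-0.214, 0.977, 0.0], [0.977, 0.214, -0.0], [-0.0, 0.0, -1.0]]
ft_force: [0.9, -0.6, -1.3]
grip_width: 0.0462
gripper_force: 31.2
```

Call:
servo_tool(
  fingers=[0.3,0.3,0.3,0.3,0.3],
  delta_pos=[
    [0,0,-0.1],
    [0,0,-0.1],
    [0,0,0],
    [0,0,0],
    [0,0,0],
  ],
  roll=[0,0,0,0,0],
)

```text
time_s: 10.6
tcp_pos: [0.5416, -0.1272, 0.0583]
orientation: [[-0.214, 0.977, 0.0], [0.977, 0.214, -0.0], [-0.0, 0.0, -1.0]]
ft_force: [0.8, -0.2, -0.1]
grip_width: 0.0462
gripper_force: 31.3
```

Call:
servo_tool(
  fingers=[0.3,0.3,0.6,0.7,0.8],
  delta_pos=[
    [0,0,-0.1],
    [0,0,0],
    [0,0,0],
    [0,0,0],
    [0,0,0],
  ],
  roll=[0,0,0,0,0],
)

```text
time_s: 11.1
tcp_pos: [0.5415, -0.1272, 0.0572]
orientation: [[-0.214, 0.977, -0.0], [0.977, 0.214, 0.0], [0.0, -0.0, -1.0]]
ft_force: [0.2, -0.9, -0.3]
grip_width: 0.0681
gripper_force: 0.0
```

Call:
servo_tool(
  fingers=[0.9,0.9,0.9,0.9,0.9],
  delta_pos=[
    [0,0,0],
    [0,0,1],
    [0,0,2],
    [0,0,4],
    [0,0,4],
  ],
  roll=[0,0,0,0,0],
)

```text
time_s: 11.6
tcp_pos: [0.5408, -0.1269, 0.1682]
orientation: [[-0.214, 0.977, -0.002], [0.977, 0.214, 0.001], [0.001, -0.002, -1.0]]
ft_force: [0.5, -0.6, 0.4]
grip_width: 0.0772
gripper_force: 0.0
```

Call:
servo_tool(
  fingers=[0.9,0.9,0.9,0.9,0.9],
  delta_pos=[
    [0,3,4],
    [0,4,2],
    [-1,4,0],
    [-1,4,0],
    [0,0,0],
  ],
  roll=[0,0,0,0,0],
)

```text
time_s: 12.1
tcp_pos: [0.5202, 0.0269, 0.2282]
orientation: [[-0.219, 0.976, 0.0], [0.976, 0.219, 0.002], [0.002, 0.001, -1.0]]
ft_force: [-0.2, -0.1, -0.8]
grip_width: 0.0768
gripper_force: 0.0
```

```bash
python3 w.py w4 turned_cup wood_blank plank glue_bottle grab_bar lid_hinge| grep -v array; python3 -c "
from h import *
np.set_printoptions(precision=4,suppress=True)
for c in ['top','scene']:
  snap(c)
  for l in ['turned_cup','wood_blank','glue_bottle','plank']:
    for m in models.landmark_of(c,l)[:4]: print(c,l,round(m['confidence'],2),np.array(m['centre']))
"
```

```text
12.1 [0.5202 0.0269 0.2282] [[-0.219   0.9757  0.0001]
 [ 0.9757  0.219   0.002 ]
 [ 0.002   0.0005 -1.    ]] 0.07680909345821843 [-0.1909 -0.1432 -0.8494]
       [  0.    , 313.9482, 206.2339],
       [ 0.2181, -0.9348, -0.2802],
       [ 0.0013,  0.2874, -0.9578]])}
turned_cup 0.85 [ 0.5434 -0.1267  0.0305] [271. 301.]
  mask 0.81 2393 268.8 325.0 247 290 292 357 ((268.5, 324.5), (65.0, 43.0), 90.0)
  mask 0.62 3578 516.5 58.0 494 541 0 119 ((517.0354614257812, 59.430320739746094), (31.54707145690918, 124.65542602539062), 8.530765533447266)
wood_blank 0.72 [ 0.5404 -0.1247  0.0337] [269. 300.]
wood_blank 0.63 [ 0.5319 -0.2042  0.0393] [250. 354.]
  mask 0.63 168 246.0 351.0 237 258 344 356 ((247.743408203125, 349.8495788574219), (21.286083221435547, 11.57430648803711), 3.8140745162963867)
  mask 0.37 19059 316.7 67.3 218 393 0 140 ((305.5, 70.0), (140.0, 175.0), 90.0)
plank 0.7 [ 0.5264 -0.1993  0.0028] [250. 331.]
  mask 0.63 6642 259.2 306.5 195 326 250 369 ((260.35589599609375, 324.1387939453125), (91.1984634399414, 132.7060089111328), 27.645973205566406)
glue_bottle 0.57 [0.598
[... 228 characters left out ...]
317.4 67.4 218 393 0 139 ((305.5, 69.5), (139.0, 175.0), 90.0)
top turned_cup 0.82 [ 0.5415 -0.1235  0.0396]
top turned_cup 0.52 [0.3768 0.2786 0.0022]
top turned_cup 0.49 [0.5016 0.3426 0.0022]
top wood_blank 0.65 [ 0.5347 -0.2017  0.0429]
top glue_bottle 0.55 [ 0.5083 -0.276   0.0377]
top plank 0.87 [ 0.5245 -0.2047 -0.0011]
scene turned_cup 0.78 [ 0.4979  0.3493 -0.0006]
scene turned_cup 0.61 [ 0.5367 -0.1967  0.0373]
scene turned_cup 0.53 [ 0.3754  0.2799 -0.0011]
scene wood_blank 0.61 [ 0.5366 -0.1986  0.0387]
scene glue_bottle 0.48 [ 0.508  -0.2829  0.0377]
scene glue_bottle 0.17 [ 0.5358 -0.1964  0.0363]
scene plank 0.7 [ 0.5278 -0.1966  0.0006]
scene plank 0.26 [0.3753 0.4527 0.0002]
```

View pics/w4.png

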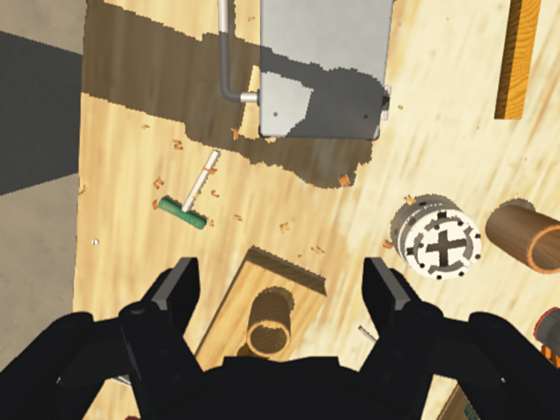

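The cup stands upright on the plank's left end (pixel 269,325), and the other two have not moved. Next is the grab bar.

Call:
servo_tool(
  fingers=[0.33,0.33,0.33,0.33,0.33],
  delta_pos=[
    [-2.1,3.4,-2.5],
    [-2.2,3.4,-2.5],
    [-2.2,3.4,-2.5],
    [-2.2,3.3,-2.5],
    [0,0,0],
  ],
  roll=[-0.045,0,0,0,0],
)

```text
time_s: 13.75
tcp_pos: [0.4281, 0.1596, 0.1234]
orientation: [[-0.175, 0.985, -0.01], [0.985, 0.175, -0.001], [0.0, -0.01, -1.0]]
ft_force: [0.1, -0.8, -0.9]
grip_width: 0.0283
gripper_force: 0.0
```

Call:
servo_tool(
  fingers=[0.33,0.33,0.33,0.33,0.33],
  delta_pos=[
    [0,0,0],
    [0,0,0],
    [0,0,0],
    [0,0,0],
    [0,0,0],
  ],
  roll=[0,0,0,0,0],
)

```text
time_s: 14.25
tcp_pos: [0.4355, 0.1573, 0.1279]
orientation: [[-0.169, 0.986, 0.001], [0.986, 0.169, 0.0], [0.0, 0.001, -1.0]]
ft_force: [0.2, -0.3, 0.0]
grip_width: 0.028
gripper_force: 0.0
```

```bash
python3 w.py w5 grab_bar lid_hinge
```

```text
14.25 [0.4355 0.1573 0.1279] [[-0.1687  0.9857  0.0013]
 [ 0.9857  0.1687  0.0003]
 [ 0.0001  0.0013 -1.    ]] 0.0280088367133063 [ 0.1531 -0.2637  0.0206]
{'intrinsics': array([[313.9482,   0.    , 280.4716],
       [  0.    , 313.9482, 206.2339],
       [  0.    ,   0.    ,   1.    ]]), 'eye': array([0.4229, 0.2303, 0.2698]), 'orientation': array([[ 0.9858,  0.1601,  0.0507],
       [ 0.168 , -0.9438, -0.2847],
       [ 0.0022,  0.2892, -0.9573]])}
grab_bar 0.88 [0.4382 0.1578 0.0277] [284. 208.]
  mask 0.65 38667 399.9 183.4 270 505 74 311 ((379.86016845703125, 180.5388641357422), (226.97195434570312, 243.49598693847656), 7.666804790496826)
lid_hinge 0.61 [0.5987 0.1899 0.02  ] [483. 200.]
  mask 0.77 39151 400.2 182.7 271 505 71 311 ((380.1700134277344, 179.80999755859375), (226.274169921875, 243.3861541748047), 8.130102157592773)
```

View pics/w5.png

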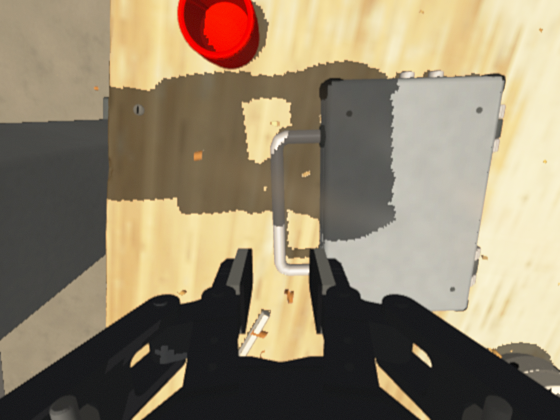

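Bar runs vertically at column ~279, rows 150–265, between the fingers and about 1 mm off centre. Descending now.

Call:
servo_tool(
  fingers=[0.33,0.33,0.33,0.33,0.33],
  delta_pos=[
    [-0.1,0,-2.5],
    [0,0,-2.5],
    [0,0,-2],
    [0,0,-1],
    [0,0,0],
  ],
  roll=[0,0,0,0,0],
)

```text
time_s: 15.0
tcp_pos: [0.4322, 0.1575, 0.0459]
orientation: [[-0.17, 0.985, -0.003], [0.985, 0.17, -0.001], [-0.0, -0.004, -1.0]]
ft_force: [-0.0, 0.3, -0.6]
grip_width: 0.0278
gripper_force: 0.0
```

Call:
servo_tool(
  fingers=[0.33,0.33,0.33,0.33,0.33],
  delta_pos=[
    [0,0,-1],
    [0,0,-1],
    [0,0,-1],
    [0,0,-0.5],
    [0,0,0],
  ],
  roll=[0,0,0,0,0],
)

```text
time_s: 15.5
tcp_pos: [0.4327, 0.1576, 0.0114]
orientation: [[-0.17, 0.985, -0.002], [0.985, 0.17, -0.001], [-0.0, -0.002, -1.0]]
ft_force: [-0.7, 0.5, 0.3]
grip_width: 0.028
gripper_force: 0.0
```

Call:
servo_tool(
  fingers=[0.33,0.2,0.05,0.05,0.05],
  delta_pos=[
    [0,0,0],
    [0,0,0],
    [0,0,0],
    [0,0,0],
    [0,0,0],
  ],
  roll=[0,0,0,0,0],
)

```text
time_s: 16.0
tcp_pos: [0.4334, 0.1578, 0.0127]
orientation: [[-0.171, 0.985, -0.0], [0.985, 0.171, -0.0], [-0.0, -0.0, -1.0]]
ft_force: [-1.7, -0.5, 5.8]
grip_width: 0.0086
gripper_force: 29.4
```

```bash
python3 -c "
import numpy as np
t=np.linspace(0,1.92,26);a=t+.03;R=.1671;d=np.array([.985,.171])
x=-R*np.cos(a)*100;z=R*np.sin(a)*100
P=np.stack([x*d[0],x*d[1],z],1);P=np.round(P-P[0],1)
D=np.diff(P,axis=0)
for i in range(0,25,5):print(D[i:i+5].round(1).tolist(),P[i+5])
"
```

```text
[[0.1, 0.0, 1.3], [0.2, 0.0, 1.2], [0.2, 0.1, 1.3], [0.4, 0.1, 1.2], [0.5, 0.0, 1.2]] [1.4 0.2 6.2]
[[0.5, 0.1, 1.2], [0.7, 0.1, 1.1], [0.7, 0.2, 1.0], [0.8, 0.1, 1.0], [0.9, 0.2, 1.0]] [ 5.   0.9 11.5]
[[0.9, 0.1, 0.8], [1.0, 0.2, 0.8], [1.1, 0.2, 0.7], [1.1, 0.2, 0.6], [1.1, 0.2, 0.6]] [10.2  1.8 15. ]
[[1.2, 0.2, 0.4], [1.2, 0.2, 0.3], [1.3, 0.2, 0.3], [1.2, 0.2, 0.2], [1.3, 0.2, 0.0]] [16.4  2.8 16.2]
[[1.2, 0.3, 0.0], [1.3, 0.2, -0.2], [1.2, 0.2, -0.2], [1.3, 0.2, -0.3], [1.1, 0.2, -0.5]] [22.5  3.9 15. ]
```

Call:
servo_tool(
  fingers=[0.05,0.05,0.05,0.05,0.05],
  delta_pos=[
    [0.1,0,1.3],
    [0.2,0,1.2],
    [0.2,0.1,1.3],
    [0.4,0.1,1.2],
    [0.5,0,1.2],
  ],
  roll=[0,0,0,0,0],
  grip_force=40,
)

```text
time_s: 16.5
tcp_pos: [0.4463, 0.1603, 0.0747]
orientation: [[-0.169, 0.986, -0.003], [0.986, 0.169, 0.001], [0.001, -0.003, -1.0]]
ft_force: [-1.1, 6.6, -7.2]
grip_width: 0.0085
gripper_force: 38.9
```

Call:
servo_tool(
  fingers=[0.05,0.05,0.05,0.05,0.05],
  delta_pos=[
    [0.5,0.1,1.2],
    [0.7,0.1,1.1],
    [0.7,0.2,1.0],
    [0.8,0.1,1.0],
    [0.9,0.2,1.0],
  ],
  roll=[0,0,0,0,0],
)

```text
time_s: 17.0
tcp_pos: [0.479, 0.1668, 0.1268]
orientation: [[-0.17, 0.985, -0.011], [0.986, 0.17, -0.001], [0.001, -0.011, -1.0]]
ft_force: [-7.3, 2.9, -2.6]
grip_width: 0.0084
gripper_force: 38.8
```

Forces are small, so I'm continuing.

Call:
servo_tool(
  fingers=[0.05,0.05,0.05,0.05,0.05],
  delta_pos=[
    [0.9,0.1,0.8],
    [1.0,0.2,0.8],
    [1.1,0.2,0.7],
    [1.1,0.2,0.6],
    [1.1,0.2,0.6],
  ],
  roll=[0,0,0,0,0],
)

```text
time_s: 17.5
tcp_pos: [0.5307, 0.1767, 0.1645]
orientation: [[-0.17, 0.985, -0.013], [0.985, 0.17, 0.001], [0.003, -0.012, -1.0]]
ft_force: [-13.5, 4.2, 10.7]
grip_width: 0.0082
gripper_force: 40.0
```

Call:
servo_tool(
  fingers=[0.05,0.05,0.05,0.05,0.05],
  delta_pos=[
    [1.2,0.2,0.4],
    [1.2,0.2,0.3],
    [1.3,0.2,0.3],
    [1.2,0.2,0.2],
    [1.3,0.2,0],
  ],
  roll=[0,0,0,0,0],
)

```text
time_s: 18.0
tcp_pos: [0.5966, 0.1894, 0.1779]
orientation: [[-0.17, 0.986, -0.003], [0.985, 0.17, 0.006], [0.007, -0.002, -1.0]]
ft_force: [-7.3, 9.0, 7.3]
grip_width: 0.008
gripper_force: 41.3
```

Call:
servo_tool(
  fingers=[0.05,0.05,0.05,0.05,0.05],
  delta_pos=[
    [1.2,0.3,0],
    [1.3,0.2,-0.2],
    [1.2,0.2,-0.2],
    [1.3,0.2,-0.3],
    [1.1,0.2,-0.5],
  ],
  roll=[0,0,0,0,0],
)

```text
time_s: 18.5
tcp_pos: [0.6587, 0.2007, 0.1657]
orientation: [[-0.17, 0.985, -0.0], [0.985, 0.17, 0.006], [0.006, 0.001, -1.0]]
ft_force: [-5.2, 9.3, 5.9]
grip_width: 0.0083
gripper_force: 41.4
```

Call:
servo_tool(
  fingers=[0.05,0.05,0.05,0.05,0.05],
  delta_pos=[
    [0,0,0],
    [0,0,0],
    [0,0,0],
    [0,0,0],
    [0,0,0],
  ],
  roll=[0,0,0,0,0],
)

```text
time_s: 19.0
tcp_pos: [0.6607, 0.2009, 0.1652]
orientation: [[-0.17, 0.985, 0.006], [0.985, 0.17, 0.007], [0.006, 0.007, -1.0]]
ft_force: [1.8, 9.5, -1.2]
grip_width: 0.0087
gripper_force: 40.4
```

Call:
servo_tool(
  fingers=[0.15,0.25,0.35,0.4,0.4],
  delta_pos=[
    [0,0,0],
    [0,0,0],
    [0,0,0],
    [0,0,0],
    [0,0,0],
  ],
  roll=[0,0,0,0,0],
)

```text
time_s: 19.5
tcp_pos: [0.6587, 0.1963, 0.1624]
orientation: [[-0.17, 0.986, -0.0], [0.986, 0.17, -0.0], [-0.0, -0.0, -1.0]]
ft_force: [-0.0, 1.4, -0.3]
grip_width: 0.034
gripper_force: 0.0
```

Call:
servo_tool(
  fingers=[0.4,0.4,0.4,0.4,0.4],
  delta_pos=[
    [0,0,1],
    [0,0,2],
    [0,0,3],
    [0,0,3],
    [0,0,1],
  ],
  roll=[0,0,0,0,0],
)

```text
time_s: 20.0
tcp_pos: [0.6609, 0.1973, 0.2676]
orientation: [[-0.17, 0.985, 0.008], [0.985, 0.17, 0.002], [0.0, 0.008, -1.0]]
ft_force: [0.8, 0.2, 0.8]
grip_width: 0.0341
gripper_force: 0.0
```

Call:
servo_tool(
  fingers=[0,0,0,0,0],
  delta_pos=[
    [-3,0,0],
    [-5,0,0],
    [-5,0,0],
    [-5,0,0],
    [-5,-1,0],
  ],
  roll=[0,0,0,0,0],
)

```text
time_s: 20.5
tcp_pos: [0.4271, 0.1872, 0.2616]
orientation: [[-0.171, 0.985, -0.001], [0.985, 0.171, 0.0], [0.0, -0.001, -1.0]]
ft_force: [-0.7, 0.3, -0.0]
grip_width: -0.0002
gripper_force: 0.0
```

```bash
python3 w.py w6 button_top grab_bar lid_hinge; python3 -c "
from h import *
np.set_printoptions(precision=4,suppress=True)
for c in ['top','scene']:
  snap(c)
  for l in ['grab_bar','lid_hinge','button_top','monitor']:
    for m in models.landmark_of(c,l)[:2]: print(c,l,round(m['confidence'],2),np.array(m['centre']))
"
```

```text
20.5 [0.4271 0.1872 0.2616] [[-0.1708  0.9853 -0.0011]
 [ 0.9853  0.1708  0.0002]
 [ 0.0004 -0.001  -1.    ]] -0.00016454077328282007 [-0.7045  0.3491 -0.0238]
{'intrinsics': array([[313.9482,   0.    , 280.4716],
       [  0.    , 313.9482, 206.2339],
       [  0.    ,   0.    ,   1.    ]]), 'eye': array([0.4148, 0.2602, 0.4035]), 'orientation': array([[ 0.9854,  0.1628,  0.049 ],
       [ 0.17  , -0.9434, -0.2847],
       [-0.0001,  0.2889, -0.9574]])}
button_top 0.73 [0.5204 0.1116 0.0176] [347. 241.]
  mask 0.59 23260 480.9 207.3 406 559 116 321 ((482.5, 218.5), (205.0, 153.0), 90.0)
lid_hinge 0.55 [0.6006 0.1932 0.0226] [413. 192.]
  mask 0.85 37999 433.8 200.2 306 559 112 322 ((433.4869689941406, 216.854736328125), (253.7795867919922, 208.17420959472656), 0.8746768236160278)
  mask 0.41 22711 480.8 206.9 405 559 117 319 ((482.0, 218.0), (202.0, 154.0), 90.0)
top grab_bar 0.74 [0.6606 0.2001 0.1758]
top grab_bar 0.2 [0.3818 0.4548 0.003 ]
top lid_hinge 0.63 [0.5981 0.1859 0.0222]
top monitor 0.92 [0.532  0.1721 0.0018]
scene grab_bar 0.96 [0.6599 0.1973 0.1789]
scene lid_hinge 0.98 [0.5986 0.1872 0.0244]
scene button_top 0.75 [ 0.5122 -0.2813  0.0403]
scene button_top 0.56 [0.5144 0.1136 0.0233]
scene monitor 0.63 [ 0.5305  0.1741 -0.0002]
scene monitor 0.53 [ 0.5096 -0.2825  0.0386]
```

View pics/w6.png

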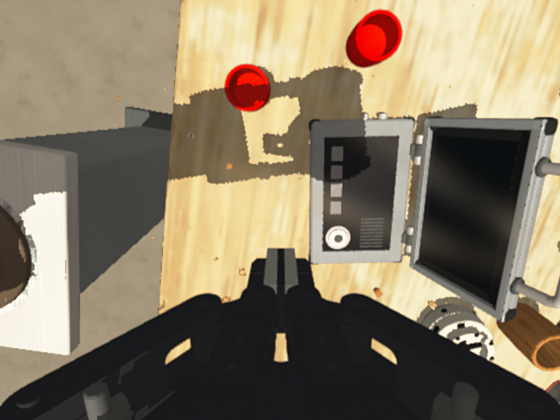

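```bash
python3 -c "
from h import *
print(atz('wrist',(338,237.5),.0225),vision.get_calibration('wrist')['eye'],r.get_state()['tcp_pos'])"
```

```text
[0.51843285 0.11708437 0.0225    ] [0.41722066 0.26009301 0.40405751] [0.42964482 0.18700334 0.26216023]
```

Call:
servo_tool(
  fingers=[0,0,0,0,0],
  delta_pos=[
    [2.1,-1.8,-3.5],
    [2.1,-1.8,-3.5],
    [2.1,-1.8,-3.5],
    [2.2,-1.7,-3.5],
    [0,0,-3],
  ],
  roll=[0,0,0,0,0],
)

```text
time_s: 21.85
tcp_pos: [0.5174, 0.1142, 0.0911]
orientation: [[-0.168, 0.986, 0.003], [0.986, 0.168, -0.0], [-0.001, 0.003, -1.0]]
ft_force: [0.5, 1.0, -0.5]
grip_width: 0.0003
gripper_force: 0.0
```

Call:
servo_tool(
  fingers=[0,0,0,0,0],
  delta_pos=[
    [0,0,-3],
    [0,0,-2],
    [0,0,0],
    [0,0,0],
    [0,0,0],
  ],
  roll=[0,0,0,0,0],
)

```text
time_s: 22.35
tcp_pos: [0.516, 0.1163, 0.0438]
orientation: [[-0.17, 0.985, 0.003], [0.985, 0.17, 0.0], [-0.0, 0.003, -1.0]]
ft_force: [0.4, -0.0, 0.1]
grip_width: 0.0001
gripper_force: 0.0
```

Call:
servo_tool(
  fingers=[0,0,0,0,0],
  delta_pos=[
    [0,0,-1],
    [0,0,-0.8],
    [0,0,-0.2],
    [0,0,-0.2],
    [0,0,-0.1],
  ],
  roll=[0,0,0,0,0],
)

```text
time_s: 22.85
tcp_pos: [0.514, 0.116, 0.0193]
orientation: [[-0.17, 0.985, -0.001], [0.985, 0.17, -0.0], [0.0, -0.001, -1.0]]
ft_force: [-1.6, -0.8, 4.5]
grip_width: -0.0002
gripper_force: 2.1
```

Call:
servo_tool(
  fingers=[0,0,0,0,0],
  delta_pos=[
    [0,0,-0.1],
    [0,0,0],
    [0,0,0],
    [0,0,0],
    [0,0,0],
  ],
  roll=[0,0,0,0,0],
)

```text
time_s: 23.35
tcp_pos: [0.514, 0.116, 0.0186]
orientation: [[-0.17, 0.985, -0.001], [0.985, 0.17, -0.0], [0.0, -0.001, -1.0]]
ft_force: [-2.9, -0.4, 4.4]
grip_width: 0.0002
gripper_force: 2.6
```

Call:
servo_tool(
  fingers=[0,0,0,0,0],
  delta_pos=[
    [0,0,-0.1],
    [0,0,-0.1],
    [0,0,0],
    [0,0,0],
    [0,0,0],
  ],
  roll=[0,0,0,0,0],
)

```text
time_s: 23.85
tcp_pos: [0.5141, 0.116, 0.0183]
orientation: [[-0.17, 0.985, -0.002], [0.985, 0.17, -0.0], [0.0, -0.002, -1.0]]
ft_force: [-5.1, -2.0, 17.5]
grip_width: 0.0002
gripper_force: 8.6
```

The force rose to 17.5 N at z = 18.3 mm, so the button is fully down. I'll retract and check.

Call:
servo_tool(
  fingers=[0,0,0,0,0],
  delta_pos=[
    [0,0,1],
    [0,0,2],
    [0,0,4],
    [0,0,4],
    [0,0,4],
  ],
  roll=[0,0,0,0,0],
)

```text
time_s: 24.35
tcp_pos: [0.5146, 0.116, 0.1675]
orientation: [[-0.17, 0.985, 0.001], [0.985, 0.17, 0.0], [-0.0, 0.001, -1.0]]
ft_force: [0.5, 0.3, -0.6]
grip_width: -0.0001
gripper_force: 0.0
```

Call:
servo_tool(
  fingers=[0,0,0,0,0],
  delta_pos=[
    [-3,0,3],
    [-3,0,3],
    [-3,0,0],
    [0,0,0],
    [0,0,0],
  ],
  roll=[0,0,0,0,0],
)

```text
time_s: 24.85
tcp_pos: [0.4247, 0.1161, 0.2265]
orientation: [[-0.17, 0.985, 0.002], [0.985, 0.17, 0.0], [-0.0, 0.002, -1.0]]
ft_force: [0.2, 0.4, -0.4]
grip_width: -0.0002
gripper_force: 0.0
```

```bash
python3 -c "
from h import *
np.set_printoptions(precision=4,suppress=True)
print(r.get_state()['time_s'],r.get_state()['tcp_pos'])
for c in ['top','scene','wrist']:
  snap(c)
  for l in ['grab_bar','button_top','turned_cup','wood_blank','glue_bottle','chuck_key']:
    for m in models.landmark_of(c,l)[:3]: print(c,l,round(m['confidence'],2),np.array(m['centre']))
"
```

```text
24.85 [0.4247 0.1161 0.2265]
top grab_bar 0.7 [0.6607 0.2005 0.178 ]
top turned_cup 0.8 [ 0.3754  0.2787 -0.0005]
top turned_cup 0.71 [ 0.5416 -0.1254  0.039 ]
top turned_cup 0.59 [0.5012 0.3477 0.0026]
top wood_blank 0.59 [ 0.5319 -0.2027  0.0409]
top glue_bottle 0.51 [ 0.5072 -0.2784  0.0341]
top chuck_key 0.66 [ 0.4269 -0.0033 -0.0011]
scene grab_bar 0.94 [0.6621 0.1986 0.1792]
scene grab_bar 0.43 [ 0.5293  0.1738 -0.0007]
scene button_top 0.51 [0.5132 0.1101 0.0219]
scene turned_cup 0.57 [0.377  0.2787 0.0004]
scene turned_cup 0.53 [0.4983 0.3515 0.0001]
scene turned_cup 0.44 [ 0.376   0.4535 -0.0022]
scene wood_blank 0.48 [ 0.5361 -0.1973  0.0381]
scene glue_bottle 0.57 [ 0.5084 -0.2817  0.0401]
scene glue_bottle 0.36 [0.6583 0.2014 0.1752]
scene chuck_key 0.49 [ 0.4253 -0.0023 -0.0017]
wrist button_top 0.67 [0.5172 0.113  0.0172]
wrist turned_cup 0.63 [ 0.3737  0.2813 -0.0019]
```

Everything is in place, so I'm handing in.

```bash
python3 -c "
from cell import workorder
print(workorder.close_job())"
```

```text
the job is handed in; nothing more can be done
None
```

I handed the job in at about 25 s without a verdict coming back: the wooden cup stands on the plank with the blank and the bottle, the lid is open about 110° by my measurement, and the power button was pressed fully down and released.

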